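# Lay out the stickered porcelain in the sale tray

### The job

Four of the porcelain pieces on this cataloguing table carry a coloured sticker on top: stand each of them upright in the wooden tray, in the compartment whose card has the sticker's colour. Set each one down rather than letting it drop, and do not knock any of the porcelain over. The two look-alikes without a sticker do not belong to the sale: leave them where they stand.

Things in the scene. Friction and masses are not known exactly. Their poses are not given: they have to be found in the camera images.
- jar_center (a point): round ginger jar, white porcelain with blue bands: body 50 mm across with straight sides from 14 to 56 mm up, its top carrying a round red sticker 25 mm across; 76 mm tall in all. Loose, standing upright on the table. The point is its centre, half-way up; z up.
- caster_center (a point): slender straight round sugar caster, white porcelain with blue bands at foot and shoulder: body 42 mm across and straight up to 62 mm, tapering above, its top carrying a round yellow sticker 25 mm across; 84 mm tall in all. Loose, standing upright on the table. The point is its centre, half-way up; z up.
- bottle_center (a point): round bottle, white porcelain with a broad blue band, 48 mm across with straight sides from 6 to 56 mm up, then a narrow neck and a disc stopper, its top carrying a round green sticker 25 mm across; 82 mm tall in all. Loose, standing upright on the table. The point is its centre, half-way up; z up.
- canister_center (a point): square tea canister, white porcelain with blue lines, 42 mm by 42 mm with straight sides up to 60 mm and a smaller square lid, its top carrying a round black sticker 25 mm across; 72 mm tall in all. Loose, standing upright on the table. The point is its centre, half-way up; z up, x and y square to its sides.
- plain_jar_center (a point): Look-alike WITHOUT a sticker, to be left alone: round ginger jar, white porcelain with blue bands: body 50 mm across with straight sides from 14 to 56 mm up, bare white top; 76 mm tall in all. Loose, standing upright on the table. The point is its centre, half-way up; z up.
- plain_bottle_center (a point): Look-alike WITHOUT a sticker, to be left alone: round bottle, white porcelain with a broad blue band, 48 mm across with straight sides from 6 to 56 mm up, then a narrow neck and a disc stopper, bare white top; 82 mm tall in all. Loose, standing upright on the table. The point is its centre, half-way up; z up.
- card_red: red card, 78 mm square, fixed on the floor of one of four square compartments (2 by 2) of a fixed dark wooden tray; any card may be in any compartment. Origin: centre of its underside = compartment's centre; x, y along the tray's walls. Pieces stand on its top, 8 mm above the table. Compartment 82 mm square inside, walls 6 mm thick, tops 22 mm above the table.
- card_yellow: yellow card, 78 mm square, fixed on the floor of one of four square compartments (2 by 2) of a fixed dark wooden tray; any card may be in any compartment. Origin: centre of its underside = compartment's centre; x, y along the tray's walls. Pieces stand on its top, 8 mm above the table. Centres of neighbouring compartments are 88 mm apart.
- card_green: green card, 78 mm square, fixed on the floor of one of four square compartments (2 by 2) of a fixed dark wooden tray; any card may be in any compartment. Origin: centre of its underside = compartment's centre; x, y along the tray's walls. Pieces stand on its top, 8 mm above the table. Other small things among the pieces are at most 26 mm tall.
- card_black: black card, 78 mm square, fixed on the floor of one of four square compartments (2 by 2) of a fixed dark wooden tray; any card may be in any compartment. Origin: centre of its underside = compartment's centre; x, y along the tray's walls. Pieces stand on its top, 8 mm above the table. Equipment round the table's edge is at most 0.11 m tall.
There are look-alikes about, which are no part of the job. What is shaped like the part that bears canister_center but orange is not meant.

How it is judged:
By the outcome, as a careful person would: the job done as asked, in the order asked, and still so for the second after the job is handed in, with the robot touching nothing.
It also fails if it takes over 90 s, if anything falls off the work surface, if the arm or the gripper's body presses on something with over 40 N, if the wrist force passes 120 N, or if a joint passes its speed limit or range.

### The arm

A 6-joint arm with a two-finger parallel gripper is mounted at the origin on the work surface. World frame = base frame: x ahead of the robot, y to its left, z up, the work surface at z = 0. Lengths are in m, angles in rad, forces in N, time in s.
With the tool pointing down it reaches from about 0.225 to 0.875 m from the base axis. Payload 3.4 kg.
Tool frame: the origin (TCP) lies midway between the tips of the shut fingers; the grasp point (between the pads) lies 19 mm behind it; z points along the fingers, y is the line along which they close (so a half turn about z gives the same grasp; the last joint's range is limited). The gripper opens to 85 mm and grips with 20 to 120 N. Pads are 22 mm wide; open, the fingers measure 114 mm over their backs; the gripper's body (76 mm by 85 mm) begins 54 mm behind the grasp point. The pads swing forward as they close: fully open they stand 13 mm farther back than shut.
Start: joints at [-1.325, 0.276, 1.505, -0, 1.361, -0.121], TCP at [0.206, -0.537, 0.231] pointing down, gripper open.
Joint ranges: [-2.89, 2.89], [-0.75, 2.08], [0.22, 2.7], [-1.18, 4.32], [0.11, 2.71], [-2.7, 2.7]. Speed limits (rad/s): [2.57, 2.57, 3.14, 3.14, 3.14, 3.14].

### API

Orientations are given as a unit quaternion [w, x, y, z].
In Python, from rig import * gives the robot as it stands.
- The arm moves only by the tool apply_moves, never from a script. Its argument "steps" is one flat list of numbers, 4 for each row, row after row: the shift along the world's x, y, z in cm, then the turn about the world's z in degrees. A call has 1 to 8 rows; each row is the pose to reach, as a shift and turn from the pose commanded when the call began; what a row does not reach only later rows make up. A row lasts 1/12 s, in which the tool goes at most 41.7 mm and 7.16 degrees, less where a joint would pass 70% of its speed; a pose out of reach is approached as far as the arm can. A call with a gripper value outside its range is refused whole. "jaw" is the closure in counts, from 0 (fully open) to 255 (shut), set as the call begins (left out, the last holds). The fingers move at their own pace and stop on an object; "newtons" is the grip in N (left out, the last holds). Time passes only in rows, so rows that repeat a pose let the fingers close. It gives the time, the measured TCP pose, the force, the opening and the grip force at its end, in the units of the state.
- get_state(): the state, without advancing time (a new reading comes with each control period).
- get_image(name): name is "scene" or "side" or "wrist"; returns the picture (384x512x3 uint8, red, green, blue); there is no depth.
- calibration(name): a dict with "fx", "fy", "cx", "cy" (pixels), "xyz" and "rotation" of the camera in the world. Camera axes: x right, y up, looking along -z (the intrinsics and any distortion apply to the point x, -y, -z); pixel columns grow to the right and rows downward; lengths in m; the calibration is good to about 2 mm. A picture is of the moment at which its call begins: read the wrist's pose just before it. calibration takes no time and is no camera call; for the wrist camera it gives the pose at the moment of the call.
- sign_off(): hands the job in; it is judged then, once.
The state is a dict: "clock": time; "qpos": joint angles; "qd": joint speeds; "effort": joint torques, N m; "position": TCP position; "ee_rot": TCP orientation; "contact_force": force on the tool from outside, world axes, zero at the start; "moment": the same for the moment, N m; "width": finger opening in m; "gripper_force": force on a finger pad.
Only numpy, scipy, OpenCV 4.12 (cv2) and the standard library are available. Lean on these libraries where they do the work, as an engineer would, in place of code of your own. Each camera call takes 0.05 s, during which the arm holds its last target. There are 200 camera calls.

## Working session

There is one attempt and no reset: what is moved stays moved. The work goes in short steps, Python scripts to look and compute and a tool call to move; the robot and the scene stay as the last step left them, time stands still between calls to the robot, and variables do not carry over. Pictures are saved under pics/ and viewed, at most 14 in all, crops included, and the job is handed in when it is done.

Besides the shell and the picture viewer there is one more tool, called after "Call:" as name(argument=value, ...) on one line, values as JSON. apply_moves: Moves the arm, as the interface text tells. Its arguments: {"type":"object","properties":{"steps":{"type":"array","items":{"type":"number"}},"jaw":{"type":"number"},"newtons":{"type":"number"}},"required":["steps"]}

```bash
mkdir -p pics; python3 - <<'E'
from rig import *
import cv2,numpy as np
for n in ("scene","side"):
    c=calibration(n);print(n,{k:np.round(v,4).tolist() for k,v in c.items()})
    cv2.imwrite(f"pics/{n}0.png",cv2.resize(get_image(n)[:,:,::-1],(768,576)))
s=get_state();print(s)
E
```

```text
scene {'fx': 375.1987, 'fy': 375.1987, 'cx': 253.0846, 'cy': 200.608, 'xyz': [1.0697, 0.4896, 0.7755], 'rotation': [0.3879, 0.1522, 0.35, 0.839]}
side {'fx': 380.51, 'fy': 380.51, 'cx': 258.0823, 'cy': 198.9144, 'xyz': [0.2687, 0.9498, 0.7208], 'rotation': [-0.1008, -0.0649, 0.4619, 0.8788]}
{'clock': 0.1, 'qpos': array([-1.32503684e+00,  2.76561537e-01,  1.50598288e+00,  7.06430256e-06,
        1.36070864e+00, -1.21004404e-01]), 'qd': array([-0.00034822, -0.00167815, -0.00260461, -0.0015198 , -0.00115635,
       -0.0002113 ]), 'effort': array([ 4.67049249e-04, -4.17700875e+01, -2.46404350e+01, -3.56285127e-04,
        5.81815621e-03, -1.45447285e-05]), 'position': array([ 0.2060756 , -0.53631246,  0.23051865]), 'ee_rot': array([-8.28801737e-04,  9.83232396e-01,  1.82355057e-01, -4.83051633e-05]), 'contact_force': array([-0.42832671,  0.04902406, -0.53233736]), 'moment': array([-0.0102845 , -0.00804878,  0.01429647]), 'gripper_force': 0.0, 'width': 0.08513066133481421}
```

View pics/scene0.png

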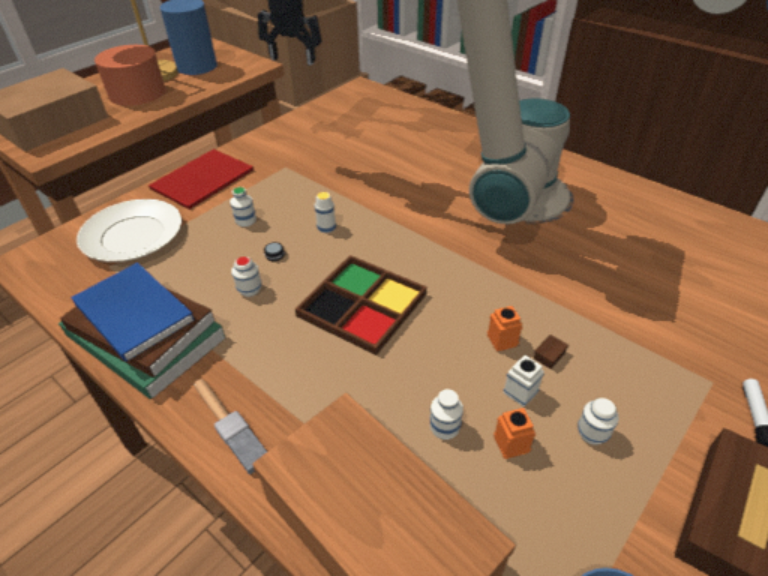

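View pics/side0.png

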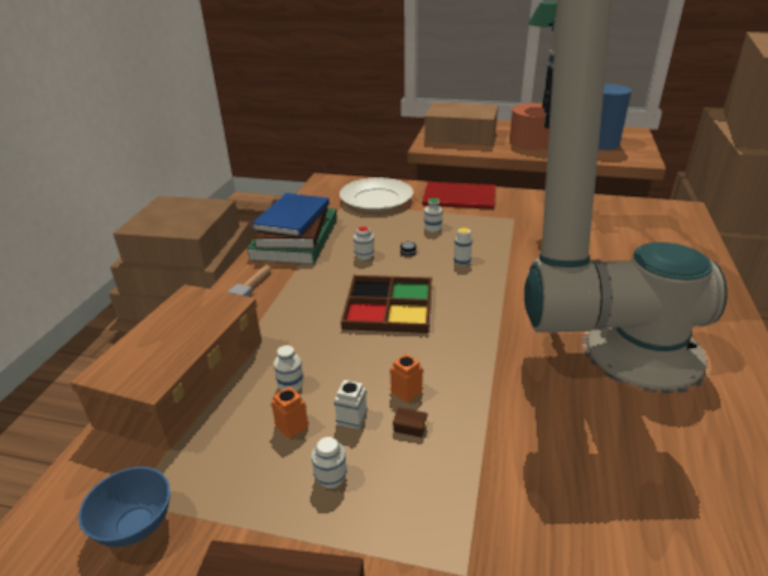

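The scene view (768 px) shows stickers at red (243,262), yellow (324,197), green (239,192) and black on white (524,365). The tray is near (362,302), with black and green cards at the back and red and yellow at the front. Two orange canisters flank the white one. The side view agrees.

```bash
cat > h.py <<'E'
from rig import *
import cv2,numpy as np
from scipy.spatial.transform import Rotation as R
def cast(c,u,v,z):
    q=np.array(c["rotation"]);M=R.from_quat(np.r_[q[1:],q[0]]).as_matrix() if q.size==4 else q
    d=M@np.array([(u-c["cx"])/c["fx"],-(v-c["cy"])/c["fy"],-1]);p=np.array(c["xyz"])
    return p+d*(z-p[2])/d[2]
def mask(im,col):
    h,s,v=cv2.split(cv2.cvtColor(im,cv2.COLOR_RGB2HSV)); h=h.astype(int)
    if col=="red": m=((h<5)|(h>174))&(s>170)&(v>90)
    if col=="yellow": m=(h>22)&(h<33)&(s>130)&(v>120)
    if col=="green": m=(h>45)&(h<85)&(s>110)&(v>50)
    if col=="black": m=(v<55)
    return m.astype(np.uint8)
def blob(m,u,v,r):
    "centroid, area of component nearest (u,v) within r"
    n,l,st,ce=cv2.connectedComponentsWithStats(m)
    k=[i for i in range(1,n) if st[i,4]>=6 and np.hypot(*(ce[i]-(u,v)))<r]
    if not k: return None
    i=max(k,key=lambda i:st[i,4]); return ce[i],st[i,4]
E
python3 - <<'E'
from h import *
H=dict(red=.076,yellow=.084,green=.082,black=.072)
P=dict(scene=dict(red=(243,262),yellow=(324,197),green=(239,192),black=(524,365)),side=dict(red=(363,230),yellow=(463,232),green=(433,202),black=(350,387)))
C=dict(scene=dict(red=(369,324),yellow=(395,296),green=(357,278),black=(327,306)),side=dict(red=(367,313),yellow=(408,315),green=(411,291),black=(373,289)))
for n in P:
    c=calibration(n);im=get_image(n)
    for k in H:
        for D,z,r in ((P,H[k],8),(C,.008,10)):
            u,v=np.array(D[n][k])/1.5
            b=blob(mask(im,k),u,v,r)
            uv=b[0] if b else (u,v)
            print(n,k,"piece" if D is P else "card",b and b[1],np.round(cast(c,*uv,z)*100,1)[:2])
c=calibration("scene")
for t,u,v,z in (("pjar",602,408,.076),("pbot",448,398,.082),("or1",508,314,.072),("or2",517,419,.072),("blk",551,345,.02),("lid",275,247,.02)): print(t,np.round(cast(c,u/1.5,v/1.5,z)*100,1)[:2])
E
```

```text
scene red piece 24 [ 63.5 -24.6]
scene red card 512 [55.8  0.4]
scene yellow piece 19 [ 39.1 -27.1]
scene yellow card 336 [47.  -0.5]
scene green piece 15 [ 49.4 -42.9]
scene green card 359 [48.2 -9.6]
scene black piece 41 [50.6 29.6]
scene black card 498 [56.9 -8.9]
side red piece 9 [ 63.7 -24.2]
side red card 274 [56.2  0.2]
side yellow piece None [ 39.2 -25.8]
side yellow card 185 [47.4 -0.9]
side green piece None [ 49.1 -41.2]
side green card 223 [ 48.8 -10.1]
side black piece 35 [50.7 29.6]
side black card 294 [57.9 -9.7]
pjar [50.9 42.1]
pbot [64.3 24.1]
or1 [43.  21.4]
or2 [60.2 33.5]
blk [39.9 29. ]
lid [ 52.8 -28.4]
```

Call:
apply_moves(steps=[4,1.5,0,0,8,3,0,0,12,4.6,-0.5,0,16,6.2,-1,0,20,7.7,-1,0,24,9.2,-1,0,26,10,-1,0,26,10,-1,0], jaw=0, newtons=40)

```text
clock: 0.87
position: [0.4717, -0.4339, 0.2206]
ee_rot: [-0.001, 0.983, 0.185, 0.002]
contact_force: [0.8, -0.2, -0.1]
width: 0.0856
gripper_force: 0.0
```

```bash
python3 - <<'E'
from h import *
c=calibration("wrist");im=get_image("wrist");print({k:np.round(v,4).tolist() for k,v in c.items()})
s=get_state();print(s["position"],s["ee_rot"],s["contact_force"],s["clock"])
cv2.imwrite("pics/w1.png",im[:,:,::-1])
m=mask(im,"green");n,l,st,ce=cv2.connectedComponentsWithStats(m)
for i in range(1,n):
  if st[i,4]>60: print(ce[i],st[i],cast(c,*ce[i],.082)*100)
E
```

```text
{'fx': 307.4754, 'fy': 307.4754, 'cx': 255.5059, 'cy': 197.164, 'xyz': [0.5478, -0.4044, 0.3632], 'rotation': [0.8147, -0.1334, 0.0912, -0.557]}
[ 0.46875528 -0.43515628  0.22060094] [-3.73202637e-04  9.82822806e-01  1.84551307e-01  9.21607363e-05] [-0.14596365  0.13850728 -1.04953371] 0.9167
[260.95353535 164.51111111] [249 153  25  24 495] [ 49.13741385 -43.18479883   8.2       ]
```

View pics/w1.png

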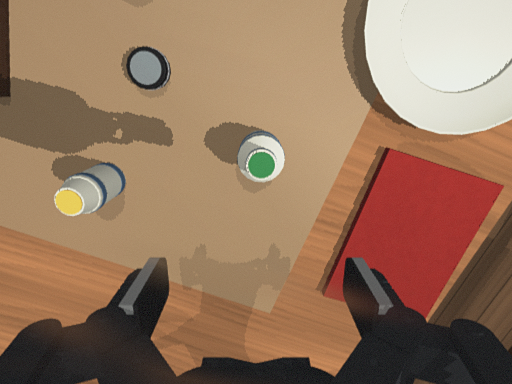

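The wrist view shows the green sticker at (261,164.5), giving the bottle at (49.1,-43.2) cm. The yellow caster is at (69,202), and both have clear space around them.

Call:
apply_moves(steps=[2.5,0.45,-3,0,2.5,0.45,-7,0,2.5,0.45,-11,0,2.5,0.45,-14.5,0,2.5,0.45,-17,0,2.5,0.45,-19,0,2.5,0.45,-19.8,0,2.5,0.45,-19.8,0])

```text
clock: 1.58
position: [0.489, -0.4317, 0.0211]
ee_rot: [-0.002, 0.983, 0.182, -0.002]
contact_force: [-1.8, 1.0, 0.2]
width: 0.0855
gripper_force: 0.0
```

```bash
python3 - <<'E'
from h import *
c=calibration("wrist");im=get_image("wrist")
s=get_state();print(s["position"],s["contact_force"],s["clock"])
b=blob(mask(im,"green"),256,250,200);print(b,cast(c,*b[0],.082)*100)
E
```

```text
[ 0.49012733 -0.43263333  0.02290567] [1.4485601  0.24855947 0.87869352] 1.6333
(array([257.11477814, 339.73120645]), np.int32(2727)) [ 49.35711351 -43.0932281    8.2       ]
```

Call:
apply_moves(steps=[0,0,0,0,0,0,0,0,0,0,0,0,0,0,0,0,0,0,0,0,0,0,0,0,0,0,0,0], jaw=255, newtons=45)

```text
clock: 2.22
position: [0.4919, -0.433, 0.0254]
ee_rot: [0.001, 0.983, 0.182, 0.001]
contact_force: [-1.6, 0.9, 6.6]
width: 0.047
gripper_force: 46.8
```

Call:
apply_moves(steps=[0,0,1,0,0,0,3,0,0,0,6,0,0,0,9.5,0,0,1,12.5,0,-0.5,4,14.5,0,-1,7.5,15,0,-1.5,11,15,0])

```text
clock: 2.88
position: [0.477, -0.3224, 0.1763]
ee_rot: [0.002, 0.983, 0.182, 0.002]
contact_force: [0.8, 1.0, -1.7]
width: 0.047
gripper_force: 47.0
```

Call:
apply_moves(steps=[-0.5,3.5,0,0,-1,7,0,0,-1.5,10.5,0,0,-2,14,0,0,-2.3,17,0,0,-2.5,19,0,0,-2.5,20,0,0,-2.5,20,0,0])

```text
clock: 3.55
position: [0.4508, -0.1204, 0.1738]
ee_rot: [-0.0, 0.983, 0.184, 0.0]
contact_force: [0.0, -1.0, -2.0]
width: 0.0469
gripper_force: 46.9
```

```bash
python3 - <<'E'
from h import *
c=calibration("wrist");im=get_image("wrist")
s=get_state();print(s["position"],s["contact_force"],s["clock"],s["width"],s["gripper_force"])
cv2.imwrite("pics/w2.png",im[:,:,::-1])
for k in ("red","yellow","green","black"):
  n,l,st,ce=cv2.connectedComponentsWithStats(mask(im,k))
  for i in range(1,n):
    if st[i,4]>400:
      cn=cv2.findContours((l==i).astype(np.uint8),0,2)[0][0]
      r=cv2.minAreaRect(cn); print(k,st[i],np.round(cast(c,*r[0],.008)*100,2)[:2],[np.round(cast(c,*p,.008)*100,1)[:2].tolist() for p in cv2.boxPoints(r)])
E
```

```text
[ 0.45144048 -0.12209875  0.17383523] [ 0.36410727 -0.09318281 -2.64205381] 3.6 0.04671954897254618 46.94522001547739
red [ 121    0   95   73 5599] [54.7   0.21] [[50.6, 3.7], [56.5, 4.4], [58.6, -3.1], [52.8, -4.3]]
yellow [ 115   65   87   81 4424] [48.14 -0.57] [[44.5, 3.5], [50.5, 3.4], [51.7, -4.5], [45.6, -4.9]]
green [ 200   88   93   94 6185] [48.61 -9.44] [[44.1, -5.8], [51.8, -5.2], [52.9, -12.8], [45.1, -14.1]]
green [ 221  312   71   51 2877] [ 25.73 -19.61] [[27.7, -14.3], [30.8, -22.2], [23.6, -25.3], [20.3, -16.8]]
black [ 215    0  110   98 7704] [57.51 -8.34] [[52.7, -4.5], [60.8, -4.1], [62.0, -11.9], [53.8, -13.1]]
black [   90   281   409   103 19431] [ 28.16 -23.74] [[10.6, -1.7], [26.4, 1.4], [43.5, -43.0], [30.2, -52.5]]
black [  13  345  114   39 2529] [12.93  1.39] [[6.9, 7.8], [13.5, 8.6], [18.6, -4.7], [12.4, -6.2]]
```

View pics/w2.png

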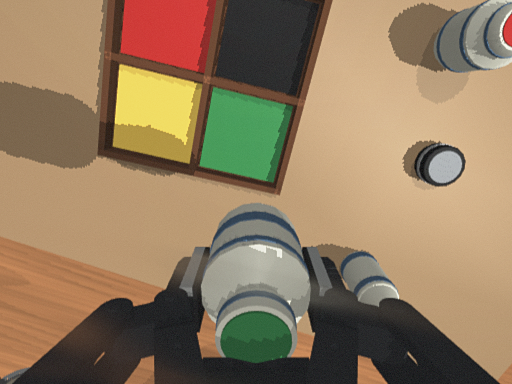

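The wrist view shows the bottle gripped upright and the tray with its cross at about (207,80). The green card is at (48.6,-9.4), and the tray yaw is about 7°.

Call:
apply_moves(steps=[2,1.5,0,0,3.5,2.8,-3,0,3.5,2.8,-6,0,3.5,2.8,-9.5,0,3.5,2.8,-12,0,3.5,2.8,-13.3,0,3.5,2.8,-13.8,0,3.5,2.8,-13.8,0])

```text
clock: 4.27
position: [0.4862, -0.0957, 0.0346]
ee_rot: [-0.0, 0.983, 0.182, -0.001]
contact_force: [1.3, -0.3, -2.1]
width: 0.0469
gripper_force: 47.0
```

Call:
apply_moves(steps=[0,0,-0.1,0,0,0,-0.15,0,0,0,-0.2,0,0,0,-0.2,0])

```text
clock: 4.6
position: [0.4867, -0.0948, 0.0337]
ee_rot: [0.0, 0.983, 0.182, 0.001]
contact_force: [-0.5, -0.0, -1.5]
width: 0.0467
gripper_force: 47.0
```

Call:
apply_moves(steps=[0,0,-0.1,0,0,0,-0.1,0,0,0,-0.2,0,0,0,-0.2,0])

```text
clock: 4.93
position: [0.4868, -0.0946, 0.0334]
ee_rot: [0.001, 0.983, 0.183, 0.001]
contact_force: [-3.1, 0.6, 11.7]
width: 0.0466
gripper_force: 48.3
```

Call:
apply_moves(steps=[0,0,0,0,0,0,0,0,0,0,0,0,0,0,0,0,0,0,2,0,0,0,5,0,0,0,9,0,0,0,13,0], jaw=60)

```text
clock: 5.6
position: [0.4852, -0.0939, 0.1618]
ee_rot: [-0.001, 0.983, 0.182, -0.001]
contact_force: [1.0, 0.2, -1.0]
width: 0.0657
gripper_force: 0.0
```

Call:
apply_moves(steps=[-2,-3.5,3,0,-4,-7,3,0,-6,-10.3,3,0,-8,-13.5,3,0,-10,-16,3,0,-11.5,-17.7,3,0,-11.5,-17.7,3,0], jaw=0)

```text
clock: 6.18
position: [0.3688, -0.2742, 0.1912]
ee_rot: [0.001, 0.984, 0.18, -0.001]
contact_force: [1.3, 0.7, 0.6]
width: 0.0859
gripper_force: 0.0
```

```bash
cat > look.py <<'E'
from h import *
import sys
k,z,name=sys.argv[1],float(sys.argv[2]),sys.argv[3]
c=calibration("wrist");im=get_image("wrist");s=get_state()
print(np.round(s["position"]*100,2),np.round(s["contact_force"],1),s["clock"])
cv2.imwrite(f"pics/{name}.png",im[:,:,::-1])
n,l,st,ce=cv2.connectedComponentsWithStats(mask(im,k))
for i in range(1,n):
    if st[i,4]>150: print(np.round(ce[i]),st[i],np.round(cast(c,*ce[i],z)*100,2)[:2])
E
python3 look.py yellow .084 w3
```

```text
[ 37.01 -27.25  19.11] [ 0.2  0.3 -0.1] 6.2333
[30.  6.] [  0   0  53  19 672] [44.29 -7.66]
[263. 170.] [248 156  30  28 651] [ 39.07 -27.27]
```

View pics/w3.png

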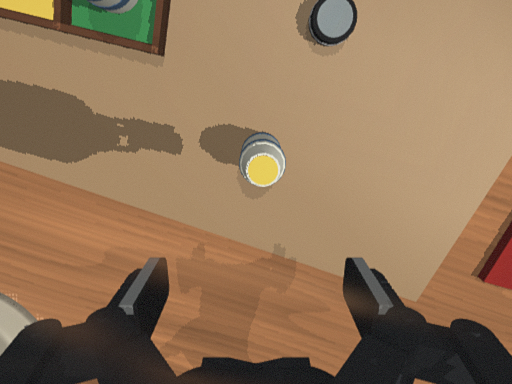

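The yellow sticker is at (263,170), giving the caster at (39.1,-27.3). The bottle is standing on the green card.

Call:
apply_moves(steps=[2.1,-0.1,-2,0,2.1,-0.1,-6,0,2.1,-0.1,-9.5,0,2.1,-0.1,-12.5,0,2.1,-0.1,-15,0,2.1,-0.1,-16.3,0,2.1,-0.1,-16.7,0,2.1,-0.1,-16.7,0])

```text
clock: 6.9
position: [0.3922, -0.2709, 0.0232]
ee_rot: [-0.001, 0.983, 0.183, -0.001]
contact_force: [0.2, 0.0, 0.2]
width: 0.0856
gripper_force: 0.0
```

Call:
apply_moves(steps=[0,0,0,0,0,0,0,0,0,0,0,0,0,0,0,0,0,0,0,0,0,0,0,0,0,0,0,0,0,0,0,0], jaw=255, newtons=45)

```text
clock: 7.57
position: [0.3929, -0.2727, 0.0255]
ee_rot: [0.001, 0.983, 0.182, 0.001]
contact_force: [0.9, 1.2, 6.0]
width: 0.0403
gripper_force: 45.0
```

Call:
apply_moves(steps=[0,0,1,0,0,0,3,0,0,0,6,0,0,0,9.5,0,0,1,12.5,0,1,4,14.5,0,2,7.5,15,0,3,11,15,0])

```text
clock: 8.23
position: [0.4235, -0.1623, 0.1768]
ee_rot: [0.002, 0.983, 0.181, 0.002]
contact_force: [1.2, 0.5, -1.0]
width: 0.0404
gripper_force: 45.7
```

Call:
apply_moves(steps=[1.2,3.5,0,0,2.4,7,0,0,3.6,10.5,0,0,4.5,13.5,0,0,5.3,15.5,0,0,5.3,15.5,0,0,5.3,15.5,-2,0,5.3,15.5,-4,0])

```text
clock: 8.9
position: [0.4761, -0.0074, 0.1349]
ee_rot: [0.001, 0.983, 0.183, 0.002]
contact_force: [-0.5, -0.8, -1.9]
width: 0.0405
gripper_force: 45.8
```

```bash
python3 look.py yellow .008 w4
```

```text
[47.25 -0.71 13.06] [-1.3  0.3 -5. ] 8.95
[246. 183.] [ 206  142   98   83 4352] [47.72  0.22]
[257. 347.] [221 322  70  40 784] [30.44 -7.58]
```

View pics/w4.png

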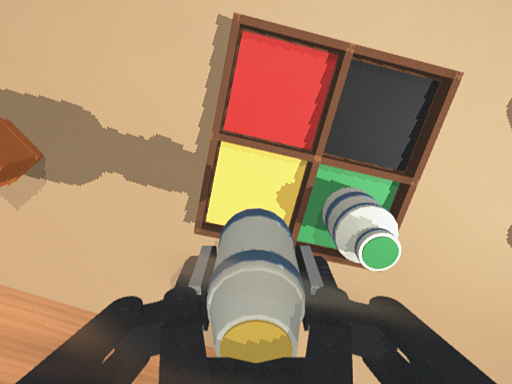

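The view shows the bottle upright on green, with the yellow compartment free directly ahead and below the held caster.

Call:
apply_moves(steps=[0,0,-3,0,0,0,-6,0,0,0,-8,0,0,0,-9.3,0,0,0,-9.8,0,0,0,-9.95,0,0,0,-10.1,0,0,0,-10.1,0])

```text
clock: 9.62
position: [0.476, -0.0076, 0.0341]
ee_rot: [0.0, 0.983, 0.182, 0.001]
contact_force: [-0.5, -0.3, -1.7]
width: 0.0405
gripper_force: 45.9
```

Call:
apply_moves(steps=[0,0,-0.1,0,0,0,-0.15,0,0,0,-0.2,0,0,0,-0.2,0])

```text
clock: 9.95
position: [0.4763, -0.0076, 0.0335]
ee_rot: [0.001, 0.983, 0.182, 0.001]
contact_force: [-2.3, -0.3, 10.7]
width: 0.0403
gripper_force: 47.0
```

Call:
apply_moves(steps=[0,0,0,0,0,0,0,0,0,0,0,0,0,0,0,0,0,0,2,0,0,0,5,0,0,0,9,0,0,0,13,0], jaw=75)

```text
clock: 10.62
position: [0.4742, -0.0071, 0.162]
ee_rot: [-0.0, 0.983, 0.182, -0.001]
contact_force: [2.1, -0.5, -0.6]
width: 0.0604
gripper_force: 0.0
```

Call:
apply_moves(steps=[1.9,-3.5,2,0,3.8,-7,3,0,5.7,-10.5,3,0,7.6,-14,3,0,9.5,-17.5,3,0,11.4,-21,3,0,13,-24,3,0,13,-24,3,0], jaw=0)

```text
clock: 11.28
position: [0.6081, -0.2541, 0.19]
ee_rot: [0.002, 0.984, 0.18, 0.001]
contact_force: [0.7, 0.8, -0.4]
width: 0.0855
gripper_force: 0.0
```

```bash
python3 look.py red .076 w5
```

```text
[ 60.62 -25.05  18.99] [-1.4  0.8 -0.4] 11.3333
[ 18. 131.] [   0   91   37   81 2667] [58.81 -5.46]
[258. 162.] [244 149  28  27 600] [ 63.38 -24.73]
[493. 322.] [ 463  303   49   51 1120] [ 56.31 -53.3 ]
```

View pics/w5.png

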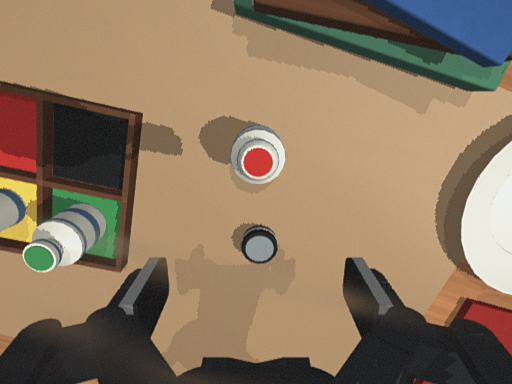

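The red sticker is at (258,162), giving the jar at (63.4,-24.7). The small lid at (259,243) is well clear of both fingers.

Call:
apply_moves(steps=[2.9,0,-2,0,2.9,0,-6,0,2.9,0,-9.5,0,2.9,0,-12.5,0,2.9,0,-15,0,2.9,0,-16.4,0,2.9,0,-16.8,0,2.9,0,-16.8,0])

```text
clock: 12.0
position: [0.6329, -0.2457, 0.022]
ee_rot: [-0.001, 0.983, 0.183, -0.001]
contact_force: [-0.3, -0.4, 0.2]
width: 0.0851
gripper_force: 0.0
```

Call:
apply_moves(steps=[0,0,0,0,0,0,0,0,0,0,0,0,0,0,0,0,0,0,0,0,0,0,0,0,0,0,0,0,0,0,0,0], jaw=255, newtons=45)

```text
clock: 12.67
position: [0.6353, -0.2477, 0.0254]
ee_rot: [0.001, 0.983, 0.182, 0.001]
contact_force: [1.1, -0.2, 5.5]
width: 0.0483
gripper_force: 47.4
```

Call:
apply_moves(steps=[0,0,1,0,0,0,3,0,0,0,6,0,0,0,9.5,0,0,1,12.5,0,-0.8,4,14.5,0,-1.8,7.5,15,0,-2.8,11,15,0])

```text
clock: 13.33
position: [0.607, -0.1372, 0.1763]
ee_rot: [0.001, 0.983, 0.181, 0.002]
contact_force: [1.0, 0.2, -1.7]
width: 0.0484
gripper_force: 47.0
```

Call:
apply_moves(steps=[-1.1,3.5,0,0,-2.2,7,0,0,-3.2,10,0,0,-4,12.7,0,0,-4.3,14.1,0,0,-4.3,14.1,-1,0,-4.3,14.1,-2.5,0,-4.3,14.1,-4,0])

```text
clock: 14.0
position: [0.5641, 0.0029, 0.1333]
ee_rot: [0.001, 0.983, 0.183, 0.001]
contact_force: [-0.3, 0.9, -2.2]
width: 0.0486
gripper_force: 47.0
```

Call:
apply_moves(steps=[0,0,-3,0,0,0,-6,0,0,0,-8,0,0,0,-9.3,0,0,0,-9.8,0,0,0,-9.95,0,0,0,-10.1,0,0,0,-10.1,0])

```text
clock: 14.67
position: [0.5628, 0.0025, 0.0334]
ee_rot: [0.0, 0.983, 0.182, -0.001]
contact_force: [-3.2, 0.7, 6.4]
width: 0.0486
gripper_force: 47.6
```

Call:
apply_moves(steps=[0,0,-0.1,0,0,0,-0.15,0,0,0,-0.2,0,0,0,-0.2,0])

```text
clock: 15.0
position: [0.5628, 0.0025, 0.0333]
ee_rot: [0.001, 0.983, 0.182, -0.0]
contact_force: [-7.4, 0.4, 18.8]
width: 0.0484
gripper_force: 49.1
```

Call:
apply_moves(steps=[0,0,0.1,0,0,0,0.1,0,0,0,0.1,0,0,0,0.1,0,0,0,2,0,0,0,5,0,0,0,9,0,0,0,13,0], jaw=57)

```text
clock: 15.67
position: [0.5624, 0.0036, 0.1605]
ee_rot: [-0.0, 0.983, 0.182, -0.002]
contact_force: [1.0, -0.7, 0.5]
width: 0.066
gripper_force: 0.0
```

Call:
apply_moves(steps=[-1.2,3.7,2,0,-2.4,7.4,4,0,-3.6,11.1,5,0,-4.8,14.8,5,0,-6,18.5,5,0,-7.2,22.2,5,0,-8.3,25.5,5,0,-8.8,28,5,0], jaw=0)

```text
clock: 16.33
position: [0.4735, 0.2862, 0.2101]
ee_rot: [-0.0, 0.983, 0.183, -0.0]
contact_force: [0.3, 0.1, -0.8]
width: 0.0852
gripper_force: 0.0
```

```bash
python3 look.py black .072 w6
```

```text
[47.33 29.03 21.01] [0.2 2.5 0.9] 16.3833
[257.  23.] [243   7  30  33 758] [59.99 33.32]
[  1. 104.] [  0  76   4  58 223] [46.14 51.92]
[261. 150.] [248 137  26  26 510] [50.53 29.35]
[459. 206.] [ 422  138   76  142 1812] [52.4   9.34]
[310. 250.] [299 240  23  20 365] [42.78 20.92]
[356. 280.] [343 258  33  44 612] [41.27 14.9 ]
[ 94. 346.] [   0  269  172  115 9917] [22.48 39.  ]
[386. 355.] [  183   269   329   115 13524] [33.44  6.95]
[466. 282.] [438 275  56  15 202] [45.28  3.81]
```

View pics/w6.png

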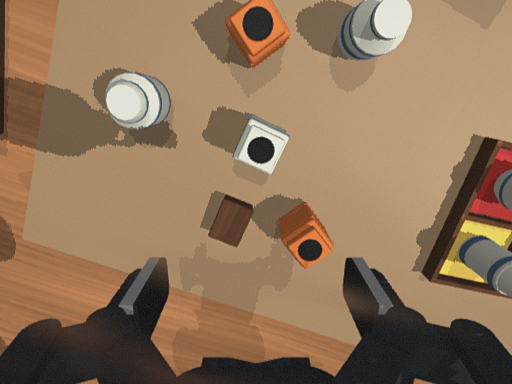

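The canister's black sticker is at (261,150), with the orange ones at (258,23) and (310,250) and the brown block at (231,219). I'll measure its edge angle.

```bash
python3 - <<'E'
from h import *
c=calibration("wrist");im=cv2.imread("pics/w6.png")[:,:,::-1].copy()
h,s,v=cv2.split(cv2.cvtColor(im,cv2.COLOR_RGB2HSV))
m=((s<40)&(v>200)).astype(np.uint8); m[137:164,248:275]|=mask(im,"black")[137:164,248:275]
n,l,st,ce=cv2.connectedComponentsWithStats(m); i=l[150,261]
cn=cv2.findContours((l==i).astype(np.uint8),0,2)[0][0]
r=cv2.minAreaRect(cn);b=cv2.boxPoints(r);print(r)
for z in (.06,.072):
    p=np.array([cast(c,*q,z)[:2] for q in b])*100
    e=np.roll(p,-1,0)-p;print(np.round(p,1).tolist(),np.round(np.degrees(np.arctan2(e[:,1],e[:,0]))%90,1),np.round(np.hypot(*e.T),2))
ap=cv2.approxPolyDP(cn,3,True)[:,0];print(ap.tolist(),[np.round(cast(c,*q,.06)*100,1)[:2].tolist() for q in ap])
for t,u,v_,z in(("or1 lid",310,250,.072),("or2",258,23,.072),("block",236,207,.026),("pj",127,101,.076),("pb",390,17,.082)): print(t,np.round(cast(c,u,v_,z)*100,1)[:2])
E
```

```text
((261.0805358886719, 146.29750061035156), (42.0153923034668, 41.20800018310547), 25.769330978393555)
[[48.8, 32.0], [52.7, 31.6], [52.4, 27.7], [48.5, 27.9]] [84.5 86.  86.8 85. ] [3.88 3.93 3.95 4.08]
[[49.1, 32.0], [52.8, 31.6], [52.5, 27.9], [48.7, 28.1]] [84.5 86.  86.8 85. ] [3.72 3.77 3.79 3.92]
[[251, 120], [250, 125], [284, 139], [253, 126], [240, 153], [240, 159], [270, 173], [288, 138]] [[52.6, 31.6], [52.1, 31.5], [52.1, 28.0], [52.1, 31.2], [49.3, 31.4], [48.8, 31.2], [48.5, 28.0], [52.3, 27.7]]
or1 lid [42.8 21.3]
or2 [60.  33.8]
block [42.7 29.7]
pj [50.3 42.1]
pb [63.9 24.3]
```

Its sides lie at about −4.5°/85.5°, so I'll turn −25.5° to close along its y axis, which has free space on both sides.

Call:
apply_moves(steps=[0.5,0.3,0,-7,1,0.6,-1,-14,1.5,0.8,-2,-20.5,1.5,1,-3,-25.5,1.5,1,-4,-25.5,1.5,1,-4,-25.5,1.5,1,-4,-25.5])

```text
clock: 16.97
position: [0.4898, 0.2932, 0.1695]
ee_rot: [0.001, 0.999, -0.038, -0.001]
contact_force: [1.3, 1.0, 0.7]
width: 0.0853
gripper_force: 0.0
```

```bash
python3 look.py black .072 w7; python3 -c "
from rig import *;print(get_state()['qpos'].round(2),get_state()['ee_rot'].round(3))"
```

```text
[49.03 29.35 17.03] [ 0.6 -0.8 -0.1] 17.0167
[187.  56.] [170  38  34  37 966] [59.99 33.31]
[506. 140.] [ 498   39   14  187 1968] [52.15  9.51]
[253. 180.] [239 166  29  28 647] [50.54 29.35]
[  7. 253.] [  0 223  21  57 738] [45.6  51.33]
[355. 272.] [342 246  37  59 923] [41.27 20.84]
[387. 355.] [  183   269   329   115 13331] [31.42 17.42]
[ 93. 345.] [   0  270  172  114 9729] [34.89 46.43]
[ 0.42  0.31  1.61 -0.    1.22  2.07] [ 0.     0.999 -0.038 -0.   ]
```

View pics/w7.png

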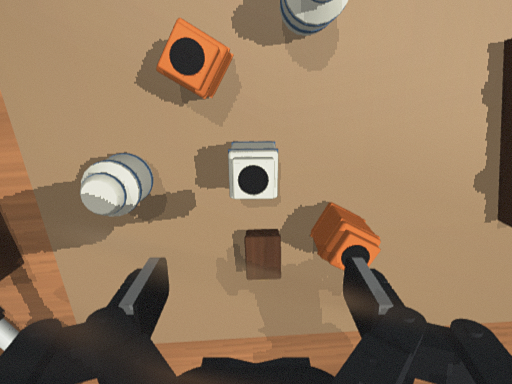

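The canister is now square to the jaw, with its sticker at (253,180), i.e. (50.5,29.4). The fingers will pass the orange canister at (355,250) once I've moved forward.

Call:
apply_moves(steps=[1.55,0,-1,0,1.55,0,-4,0,1.55,0,-7.5,0,1.55,0,-10.5,0,1.55,0,-13,0,1.55,0,-14.4,0,1.55,0,-14.8,0,1.55,0,-14.8,0])

```text
clock: 17.68
position: [0.5056, 0.2935, 0.0219]
ee_rot: [0.0, 0.999, -0.039, -0.001]
contact_force: [-0.2, -0.1, 0.1]
width: 0.0852
gripper_force: 0.0
```

Call:
apply_moves(steps=[0,0,0,0,0,0,0,0,0,0,0,0,0,0,0,0,0,0,0,0,0,0,0,0,0,0,0,0,0,0,0,0], jaw=255, newtons=45)

```text
clock: 18.35
position: [0.5068, 0.2942, 0.0239]
ee_rot: [-0.001, 0.999, -0.039, 0.001]
contact_force: [-0.1, 0.4, 5.9]
width: 0.0413
gripper_force: 46.7
```

Call:
apply_moves(steps=[0,0,1,0,0,0,3,0,0,0,6,0,0,0,9.5,0,0,0,12.5,0,0.2,-1,14.5,0,0.9,-4.5,15.5,3,1.6,-8,15.5,6])

```text
clock: 19.02
position: [0.523, 0.2144, 0.181]
ee_rot: [-0.001, 1.0, 0.016, 0.003]
contact_force: [0.9, -0.3, -1.8]
width: 0.042
gripper_force: 46.1
```

Call:
apply_moves(steps=[0.7,-4,0,2,1.4,-8,0,4,2.1,-12,0,5.5,2.8,-16,0,5.5,3.5,-20,0,5.5,4.2,-24,0,5.5,4.8,-27.5,0,5.5,5.15,-29.8,0,5.5])

```text
clock: 19.68
position: [0.5732, -0.088, 0.1776]
ee_rot: [0.001, 0.998, 0.06, -0.0]
contact_force: [0.5, -0.0, -1.4]
width: 0.0413
gripper_force: 46.1
```

Call:
apply_moves(steps=[0,0,-1,0,0,0,-4,0,0,0,-8,0,0,0,-11,0,0,0,-13,0,0,0,-14,0,0,0,-14.4,0,0,0,-14.4,0])

```text
clock: 20.35
position: [0.5726, -0.0837, 0.0333]
ee_rot: [-0.0, 0.998, 0.061, -0.001]
contact_force: [-0.3, -0.1, -1.5]
width: 0.0412
gripper_force: 46.4
```

Call:
apply_moves(steps=[0,0,-0.1,0,0,0,-0.2,0,0,0,-0.25,0,0,0,-0.25,0])

```text
clock: 20.68
position: [0.5742, -0.0844, 0.0319]
ee_rot: [0.0, 0.998, 0.061, 0.001]
contact_force: [-0.1, 0.9, 1.7]
width: 0.0414
gripper_force: 46.4
```

Call:
apply_moves(steps=[0,0,-0.1,0,0,0,-0.1,0,0,0,-0.1,0])

```text
clock: 20.93
position: [0.5742, -0.0844, 0.0319]
ee_rot: [0.0, 0.998, 0.061, 0.001]
contact_force: [-1.0, 0.8, 7.9]
width: 0.0417
gripper_force: 47.3
```

Call:
apply_moves(steps=[0,0,0,0,0,0,0,0,0,0,0,0,0,0,0,0,0,0,2,0,0,0,5,0,0,0,9,0,0,0,13,0], jaw=75)

```text
clock: 21.6
position: [0.5722, -0.084, 0.1601]
ee_rot: [-0.0, 0.998, 0.061, -0.002]
contact_force: [0.4, -0.1, 0.4]
width: 0.0604
gripper_force: 0.0
```

Call:
apply_moves(steps=[-2,-4,3,0,-4,-8,5,0,-6,-12,5,0,-8,-16,5,0,-10,-19,5,0,-10,-20,5,0,-10,-20,5,0])

```text
clock: 22.18
position: [0.4712, -0.2894, 0.2098]
ee_rot: [0.002, 0.998, 0.059, -0.001]
contact_force: [0.7, -0.3, 0.6]
width: 0.0601
gripper_force: 0.0
```

```bash
python3 - <<'E'
from h import *
print(get_state()["contact_force"],get_state()["clock"])
a=get_image("scene")[:,:,::-1];b=get_image("side")[:,:,::-1]
o=np.vstack([cv2.resize(a[150:330,130:430],(500,300)),cv2.resize(b[120:340,150:430],(500,300))])
cv2.imwrite("pics/end.png",o)
E
```

```text
[ 0.66021545 -0.30682906  0.61591918] 22.1833
```

View pics/end.png

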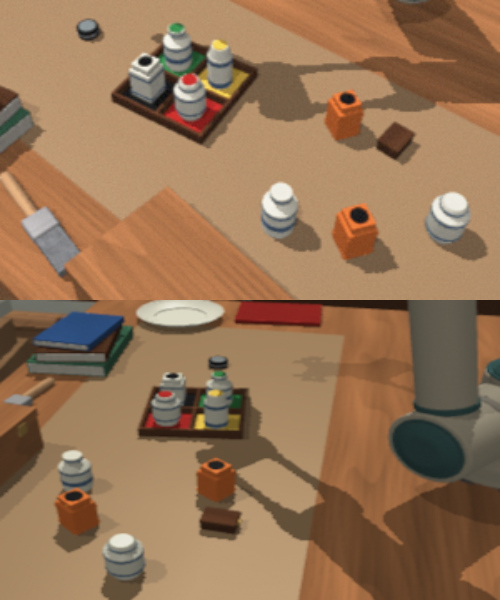

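Both views show all four pieces upright on their matching cards: the canister at (147,75), bottle (178,50), caster (219,65) and jar (190,97) in the upper crop. The look-alikes are still standing where they were.

```bash
python3 -c "
from rig import *
print(sign_off())"
```

```text
the job is handed in; nothing more can be done
None
```

The jar, caster, bottle and canister each stand upright on the card matching their sticker, the look-alikes were left where they stood, and the job was handed in at about 22 s.

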